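# Unclip the block trays and refill the catch cup through the chute

## Robot

A 6-joint arm with a two-finger parallel gripper is mounted at the origin on the work surface. World frame = base frame: x ahead of the robot, y to its left, z up, the work surface at z = 0. Lengths are in mm, angles in rad, forces in N, time in s.
With the tool pointing down it reaches from about 275 to 750 mm from the base axis. Payload 10.2 kg.
Tool frame: the origin (TCP) lies between the finger pads; the fingertips stand 8 mm ahead of it and the grasp point (between the pads) lies 11 mm behind it; z points along the fingers, y is the line along which they close (so a half turn about z gives the same grasp; the last joint's range is limited). The gripper opens to 85 mm and grips with 20 to 120 N. Pads are 22 mm wide; open, the fingers measure 114 mm over their backs; the gripper's body (76 mm by 85 mm) begins 54 mm behind the grasp point. The pads swing forward as they close: fully open they stand 13 mm farther back than shut.
Start: joints at [1.121, 0.313, 1.498, -0, 1.331, -0.223], TCP at [118.064, 511.558, 239.294] pointing down, gripper open.
Joint ranges: [-2.94, 2.94], [-0.97, 2.17], [0.19, 2.56], [-1.23, 4.37], [0.02, 3.11], [-2.88, 2.88]. Speed limits (rad/s): [2.39, 2.39, 3.01, 3.14, 3.14, 3.14].

## Interface

Orientations are given as a unit quaternion [w, x, y, z].
In Python, from rig import * gives the robot as it stands.
- The arm moves only by the shell command python3 -m handwheel 'ROWS' [FORCE]. ROWS is JSON, a list that holds one entry, the list of rows, each a list of 7 numbers: the shift along the world's x, y, z in mm, then the turn, a rotation vector about the world's x, y, z in degrees, then the opening, from -1 (shut) to 1 (fully open). A call has 1 to 8 rows; each row shifts and turns the commanded pose from where the row before left it; what a row does not reach is not made up. A row lasts 1/8 s, in which the tool goes at most 62.5 mm and 10.7 degrees, less where a joint would pass 70% of its speed; a pose out of reach is approached as far as the arm can. A call is refused whole if a number of a shift passes 62.5 or a number of a turn 10.7, either way. A call with a gripper value outside its range is refused whole. The fingers move at their own pace and stop on an object; FORCE is the grip in N (left out, the last holds). Time passes only in rows, so rows that do not move let the fingers close. It gives the time, the measured TCP pose, the force, the opening and the grip force at its end, in the units of the state.
- sense(): the state, without advancing time (a new reading comes with each control period).
- capture(name): name is "side" or "top"; returns a dict with "image" (480x640x3 uint8, red, green, blue), "fx", "fy", "cx", "cy" (pixels), "dist_coeffs" ([k1, k2, p1, p2, k3] as OpenCV has them; the pictures are not rectified), "rvec" (rotation vector, rad) and "tvec" (3), from world to camera coordinates, as OpenCV has them. Camera axes: x right, y down, z forward; pixel columns grow to the right and rows downward; lengths in mm; the calibration is good to about 2 mm. A picture is of the moment at which its call begins. There is no depth.
- finish_job(): hands the job in; it is judged then, once.
The state is a dict: "time_s": time; "joints": joint angles; "dq": joint speeds; "tau": joint torques, N m; "eef_pos": TCP position; "ee_rot": TCP orientation; "force": force on the tool from outside, world axes, zero at the start; "wrist_torque": the same for the moment, N m; "grip_width": opening from 0.0 (shut) to 1.0 (fully open); "grip_force": force on a finger pad.
Only numpy, scipy, OpenCV 4.12 (cv2) and the standard library are available. Lean on these libraries where they do the work, as an engineer would, in place of code of your own. Each camera call takes 0.05 s, during which the arm holds its last target. There are 200 camera calls.

## Task

First slide the catch cup centrally under the hooded spout of the tin chute, before any tray is touched. Then pull each blue tray straight up out of its spring catches, tip those that hold blocks over the chute's hopper so that the blocks run down into the cup (tip a tray nowhere else), and stack all the emptied trays squarely on one another on the wooden return stand. Finish with every block in the cup and the cup still centred under the spout; do not disturb the spectacle frame, screwdriver, sizer disc or brass weight.

Things in the scene. Friction and masses are not known exactly. Their poses are not given: they have to be found in the camera images.
- chute: Fixed tin chute. Origin on the counter (z = 0) under the middle of its hooded spout; blocks fall within 30 mm of it. It climbs at 28 degrees along its own +x to an open-topped hopper. The hood (from 36 mm on the -x side of the origin to 20 mm on the +x side, 70 mm wide, 50 to 112 mm above the counter) is open below: what goes under it must be lower than 50 mm. Two legs stand at x = 235 mm.
- hopper (a point): Middle of the hopper's open mouth, at rim height 225 mm, 215 mm along the chute's +x from its origin. The mouth reaches 55 mm towards the spout, 85 mm away from it and 70 mm to either side; the sloping floor lies 64 mm below this point.
- cup: Loose shallow round aluminium catch cup, 250 g, to be slid along the counter: radius 60 mm at the rim, 34 mm high, walls and floor 4 mm. Origin: centre of its underside. A flat black handle, 12 mm wide and 14 mm tall (12 to 26 mm above the counter), sticks out along the cup's -x from 58 to 134 mm from its centre.
- cup_grip (a point): Point on the cup's handle to pinch across its 12 mm width: 110 mm from the cup's centre along its -x, 19 mm above its underside.
- dock: Fixed grey tray dock, base plate 170 x 290 x 8 mm; origin under its centre. Three bays at y = -90, 0, +90 mm in its own frame, some may be empty. A tray sits in a bay with its x axis along the dock's, underside 8 mm above the counter, between two end posts 22 mm above the plate, 69 to 82 mm from the bay's middle along x. 30 mm lie free between neighbouring trays.
- catch (a point): Spring roller catch at the -x end of the middle bay (all bays have one at both ends), 19 mm above the counter. The rollers snap over the beads on a tray's ends: a tray comes out straight up; the pull peaks at about 12 N on top of its weight after 2 to 3 mm, and it is free after 8 mm.
- stand: Fixed flat wooden return stand, 124 x 74 mm, 10 mm high, for the stack of empty trays; origin under its centre, long side along its x.
- tray_a: Loose blue tray, 110 (x) x 60 (y) x 36 mm high, walls 4 mm, 120 g; origin: centre of its underside. Clipped in any bay of the dock, with up to three blocks in it. Its +x end is walled; its -x end is the pour lip, 9 mm high with a ramp of 13 degrees inside: it empties when that end dips 35 to 45 degrees. Beads stick out 3 mm from both ends. Plain flat long sides, to be gripped across the 60 mm.
- tray_b: Loose blue tray, 110 (x) x 60 (y) x 36 mm high, walls 4 mm, 120 g; origin: centre of its underside. Clipped in any bay of the dock, with up to three blocks in it. Its +x end is walled; its -x end is the pour lip, 9 mm high with a ramp of 13 degrees inside: it empties when that end dips 35 to 45 degrees. Beads stick out 3 mm from both ends. Plain flat long sides, to be gripped across the 60 mm.
- tray_c: Loose blue tray, 110 (x) x 60 (y) x 36 mm high, walls 4 mm, 120 g; origin: centre of its underside. Clipped in any bay of the dock, already empty; may be absent. Its +x end is walled; its -x end is the pour lip, 9 mm high with a ramp of 13 degrees inside: it empties when that end dips 35 to 45 degrees. Beads stick out 3 mm from both ends. Plain flat long sides, to be gripped across the 60 mm.
- block_a1: Loose polished aluminium finishing block, 12 g, slippery (friction about 0.2): base 20 x 26 x 5 mm with a round 15 mm boss, 14 mm high overall; origin at the centre of its underside. Starts in tray_a; may be absent.
- block_a2: Loose polished aluminium finishing block, 12 g, slippery (friction about 0.2): base 20 x 26 x 5 mm with a round 15 mm boss, 14 mm high overall; origin at the centre of its underside. Starts in tray_a; may be absent.
- block_a3: Loose polished aluminium finishing block, 12 g, slippery (friction about 0.2): base 20 x 26 x 5 mm with a round 15 mm boss, 14 mm high overall; origin at the centre of its underside. Starts in tray_a; may be absent.
- block_b1: Loose polished aluminium finishing block, 12 g, slippery (friction about 0.2): base 20 x 26 x 5 mm with a round 15 mm boss, 14 mm high overall; origin at the centre of its underside. Starts in tray_b; may be absent.
- block_b2: Loose polished aluminium finishing block, 12 g, slippery (friction about 0.2): base 20 x 26 x 5 mm with a round 15 mm boss, 14 mm high overall; origin at the centre of its underside. Starts in tray_b; may be absent.
- block_b3: Loose polished aluminium finishing block, 12 g, slippery (friction about 0.2): base 20 x 26 x 5 mm with a round 15 mm boss, 14 mm high overall; origin at the centre of its underside. Starts in tray_b; may be absent.
- frame: Loose rose gold round spectacle frame, folded, 135 (y) x 50 x 14 mm; origin under its middle. Leave alone.
- driver: Loose wooden-handled jeweller's screwdriver, 128 mm along x, 15 mm thick; origin under its middle. Leave alone.
- sizer: Loose clear acrylic lens sizer disc, 84 mm across, 6 mm thick; origin under its centre. Leave alone.
- weight: Loose brass bench weight, 52 mm across, 58 mm high, 600 g; origin under its centre. Leave alone.

How it is judged (in metres and radians):
On the way, in this order (a step that is already met when the one before it is completed fails the run):
1. the cup stands centred under the spout while every tray is still clipped in the dock (horizontal distance between cup and chute below 0.02 m and distance of each of tray_a, tray_b, tray_c from where it was at the start of the episode below 0.006 m), for 0.2 s.
2. a tray is tipped over the hopper (((angle between tray_a's own z axis and vertical above 0.45 rad and horizontal distance between tray_a and hopper below 0.14 m) or (angle between tray_b's own z axis and vertical above 0.45 rad and horizontal distance between tray_b and hopper below 0.14 m) or (angle between tray_c's own z axis and vertical above 0.45 rad and horizontal distance between tray_c and hopper below 0.14 m))), for 0.1 s.
At the end, for the whole second after the job is handed in: Every block lies in the cup; the cup stands flat, its centre within 20 mm of the spout's middle; all trays are stacked upright and empty on the return stand, each centred on it within 7 mm and lined up within 7 degrees (either way round); all released and at rest (horizontal distance between cup and chute below 0.02 m and angle between cup's own z axis and vertical below 0.06 rad and height (world z) of cup below 0.008 m and linear speed of cup below 0.03 m/s and horizontal distance between each of block_a1, block_a2, block_a3, block_b1, block_b2, block_b3 and cup below 0.057 m and height (world z) of each of block_a1, block_a2, block_a3, block_b1, block_b2, block_b3 below 0.036 m and linear speed of each of block_a1, block_a2, block_a3, block_b1, block_b2, block_b3 below 0.05 m/s and horizontal distance between each of tray_a, tray_b, tray_c and stand below 0.007 m and angle between the x axis of each of tray_a, tray_b, tray_c and the x axis of stand, either way round below 0.12 rad and angle between each of tray_a, tray_b, tray_c's own z axis and vertical below 0.05 rad and linear speed of each of tray_a, tray_b, tray_c below 0.02 m/s); the robot touches nothing.
It fails at once if the wooden-handled screwdriver pushed more than 25 mm (distance of driver from where it was at the start of the episode above 0.025 m).
It fails at once if the rose gold frame pushed more than 25 mm (distance of frame from where it was at the start of the episode above 0.025 m).
It fails at once if the lens sizer disc pushed more than 25 mm (distance of sizer from where it was at the start of the episode above 0.025 m).
It fails at once if the brass weight pushed more than 25 mm (distance of weight from where it was at the start of the episode above 0.025 m).
It fails at once if a tray tipped more than 25 degrees elsewhere than over the hopper ((angle between tray_a's own z axis and vertical above 0.45 rad and horizontal distance between tray_a and hopper above 0.15 m) or (angle between tray_b's own z axis and vertical above 0.45 rad and horizontal distance between tray_b and hopper above 0.15 m) or (angle between tray_c's own z axis and vertical above 0.45 rad and horizontal distance between tray_c and hopper above 0.15 m)).
Of tray_c, block_a1, block_a2, block_a3, block_b1, block_b2, block_b3 only 5 to 7 are there at a start; the rules pass over those that are not, and their reading is None.
At some moment in a run one of cup may be knocked a few centimetres aside while the robot is not near it.
It also fails if it takes over 210 s, if anything falls off the work surface, if the arm or the gripper's body presses on something with over 40 N, if the wrist force passes 120 N, or if a joint passes its speed limit or range.

## Working session

There is one attempt and no reset: what is moved stays moved. The work goes in short steps, Python scripts to look and compute and a shell command to move; the robot and the scene stay as the last step left them, time stands still between calls to the robot, and variables do not carry over. Pictures are saved under pics/ and viewed, at most 14 in all, crops included, and the job is handed in when it is done.

```bash
mkdir -p pics; ls
python3 - <<'E'
from rig import *
import cv2
for n in("top","side"):
    c=capture(n); cv2.imwrite(f"pics/{n}0.png",c["image"][:,:,::-1]); print({k:v for k,v in c.items() if k!="image"})
print(sense())
E
```

```text
pics
{'fx': 503.2189286449901, 'fy': 503.2189286449901, 'cx': 321.559597299215, 'cy': 243.02096553528705, 'dist_coeffs': array([0.01265935, 0.        , 0.        , 0.        , 0.        ]), 'rvec': array([ 2.17483461, -2.17402127,  0.07159807]), 'tvec': array([  16.9775418 ,  606.99787616, 1291.47182144])}
{'fx': 459.7941008943556, 'fy': 459.7941008943556, 'cx': 318.8517816409869, 'cy': 240.92955249157987, 'dist_coeffs': array([-0.11421724,  0.        ,  0.        ,  0.        ,  0.        ]), 'rvec': array([ 2.18316584, -0.14017488,  0.06552871]), 'tvec': array([-568.11692829,  183.18681601, 1053.32170141])}
{'time_s': 0.1, 'joints': array([ 1.12060096e+00,  3.13372268e-01,  1.49834768e+00, -2.32830385e-06,
        1.33100687e+00, -2.23426529e-01]), 'dq': array([-6.63461046e-05, -2.36927666e-03, -3.04026908e-03,  7.71327882e-04,
        1.55454465e-04, -1.61091949e-03]), 'tau': array([ 3.22416236e-03, -4.12902296e+01, -2.60140157e+01, -1.87453666e-04,
        3.01924774e-03,  6.80262374e-06]), 'eef_pos': array([117.9644297 , 511.35130629, 238.80849985]), 'ee_rot': array([-1.86342227e-04,  1.13141334e-01,  9.93578742e-01, -5.35595375e-04]), 'force': array([-0.14123892,  0.843794  ,  0.53916942]), 'wrist_torque': array([ 0.04003371,  0.04384179, -0.00725246]), 'grip_force': 0.0, 'grip_width': 0.9984018435653997}
```

View pics/top0.png

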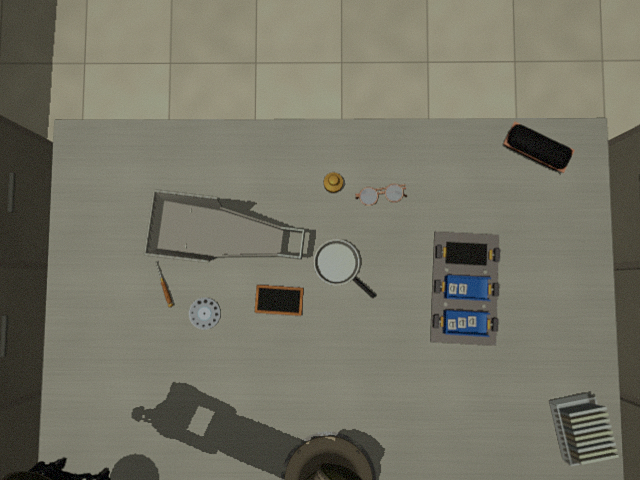

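View pics/side0.png

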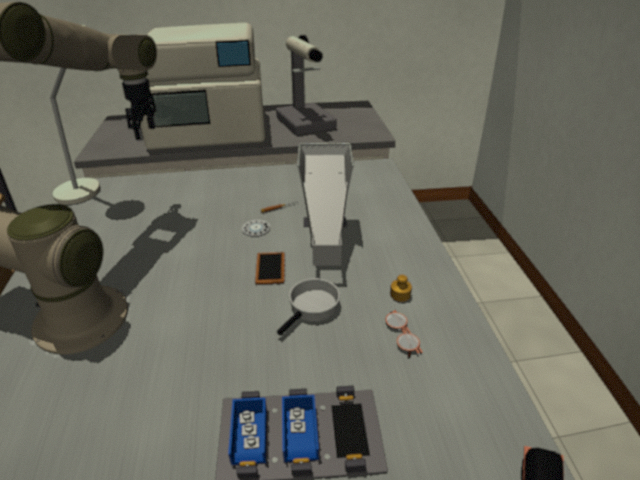

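The top view shows the dock near (465,288): two trays with 2 and 3 blocks, and the third bay empty, so tray_c is absent. The cup is at (338,261), its handle to (375,296), and the chute spout at about (298,242). The stand is at (279,300), the driver at (164,285), and the sizer at (205,313). The side view agrees with this.

```bash
cat > h.py <<'E'
import numpy as np, cv2
from rig import *
from scipy.spatial.transform import Rotation as R
def K(c): return np.array([[c["fx"],0,c["cx"]],[0,c["fy"],c["cy"]],[0,0,1.]])
def w2p(c,P): return cv2.projectPoints(np.array(P,float).reshape(-1,1,3),c["rvec"],c["tvec"],K(c),c["dist_coeffs"])[0].reshape(-1,2)
def p2w(c,uv,z):
    n=cv2.undistortPoints(np.array(uv,float).reshape(-1,1,2),K(c),c["dist_coeffs"]).reshape(-1,2)
    M=cv2.Rodrigues(c["rvec"])[0]; o=-M.T@c["tvec"]; d=np.c_[n,np.ones(len(n))]@M
    return o+d*((z-o[2])/d[:,2])[:,None]
def crop(c,x0,y0,x1,y1,s): return cv2.resize(c["image"][y0:y1,x0:x1,::-1],None,fx=s,fy=s,interpolation=cv2.INTER_CUBIC)
def st():
    s=sense(); print(s["time_s"],s["eef_pos"].round(1),R.from_quat(s["ee_rot"],scalar_first=True).as_matrix().round(3).tolist(),s["force"].round(1),s["grip_width"],s["grip_force"],s["joints"].round(2)); return s
E
python3 - <<'E'
from h import *
c=capture("top")
a=crop(c,140,180,340,280,4); b=crop(c,425,225,505,350,4); d=crop(c,250,280,350,320,4)
cv2.imwrite("pics/z1.png",np.vstack([a,crop(c,240,230,390,280,4).copy() if 0 else np.zeros((1,800,3),np.uint8)]))
cv2.imwrite("pics/z2.png",np.hstack([crop(c,428,228,503,348,5),crop(c,248,228,333,348,5)]))
E
```

```text
(no output)
```

View pics/z1.png

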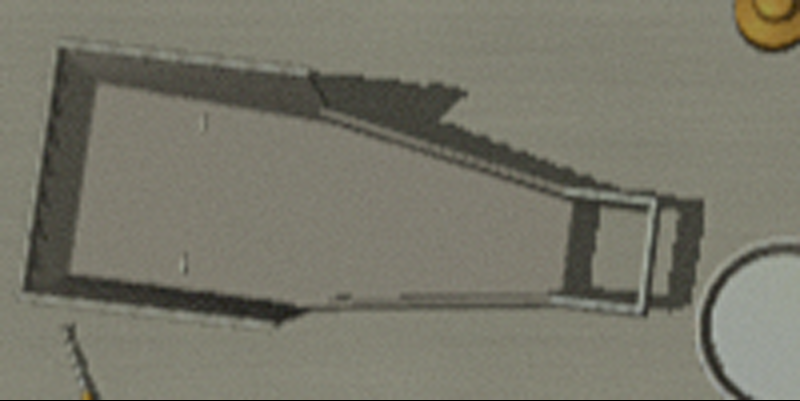

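View pics/z2.png

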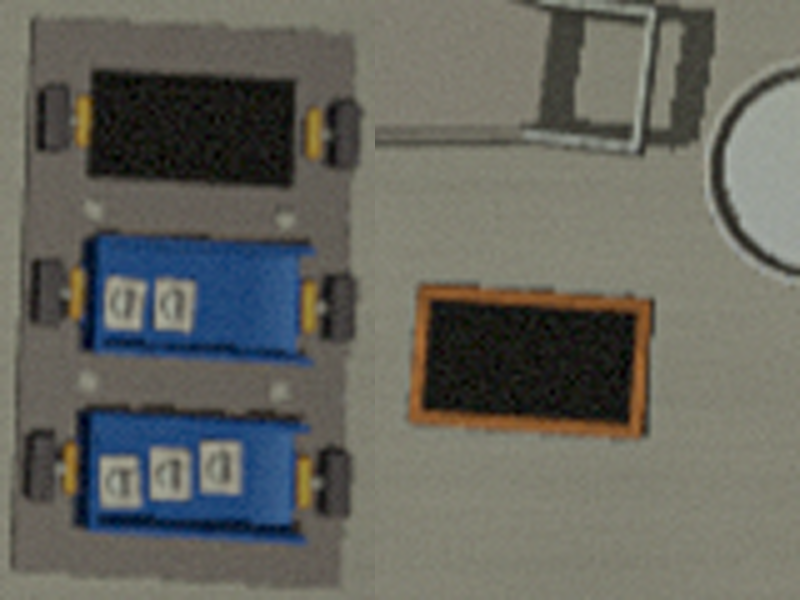

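The crops show these pixel positions:
- **Hopper rim:** corners at top-image (155,191.8), (145.5,253), (218,198) and (209.2,261.2). The hood's front edge runs (303.8,230)–(300.5,258).
- **Trays:** they sit in the lower two bays, with the pour lip on the image right (world −y).
- **Stand:** corners about (257,285)–(303.6,288)–(302,315.4)–(255,312.4).

```bash
cat > fit.py <<'E'
from h import *
from scipy.optimize import least_squares
c=capture("top"); s=capture("side")
def fit(name,L,uv,g):
    L=np.array(L,float); uv=np.array(uv,float)
    def W(p):
        q=L.copy(); r=np.array([[np.cos(p[2]),-np.sin(p[2])],[np.sin(p[2]),np.cos(p[2])]])
        q[:,:2]=L[:,:2]@r.T+p[:2]; return q
    f=least_squares(lambda p:(w2p(c,W(p))-uv).ravel(),g)
    print(name,f.x[:2].round(1),"deg",np.degrees(f.x[2]).round(2),"res px",f.fun.round(1)); return f.x,W(f.x)
z2=lambda l,o:[(428+x/5 if o==0 else 248+(x-375)/5,228+y/5) for x,y in l]
ch,Pc=fit("chute",[(300,70,225),(300,-70,225),(160,70,225),(160,-70,225),(-36,35,112),(-36,-35,112)][:6],
 [(145.5,253),(155,191.8),(209.2,261.2),(218,198),(300.5,258),(303.8,230)],[540,100,1.5])
dk,Pd=fit("dock",[(85,-145,8),(-85,-145,8),(-85,145,8),(85,145,8)],z2([(35,17),(357,37),(340,585),(12,568)],0),[500,-300,1.5])
dk2,_=fit("dock-flip",[(85,145,8),(-85,145,8),(-85,-145,8),(85,-145,8)],z2([(35,17),(357,37),(340,585),(12,568)],0),[500,-300,1.5])
t1,Pt=fit("tray_mid",[(55,30,44),(-55,30,44),(-55,-30,44),(55,-30,44)],z2([(88,350),(312,362),(312,248),(95,236)],0),[500,-300,1.5])
t2,Pu=fit("tray_low",[(55,30,44),(-55,30,44),(-55,-30,44),(55,-30,44)],z2([(78,525),(304,540),(306,425),(84,411)],0),[500,-300,1.5])
sd,Ps=fit("stand",[(62,-37,10),(-62,-37,10),(-62,37,10),(62,37,10)],z2([(420,285),(653,298),(645,437),(410,422)],1),[450,100,1.5])
g=cv2.cvtColor(c["image"],cv2.COLOR_RGB2GRAY)
x0,y0=308,232; sub=g[y0:310,x0:382]
ci=cv2.HoughCircles(cv2.resize(sub,None,fx=4,fy=4,interpolation=cv2.INTER_CUBIC),cv2.HOUGH_GRADIENT,1,400,param1=80,param2=20,minRadius=80,maxRadius=105); print("circ",ci)
u,v,r=ci[0,0]/4; cup=p2w(c,[(u+x0,v+y0),(u+r+x0,v+y0)],34); print("cup",cup[0].round(1),"r",np.linalg.norm(cup[1]-cup[0]).round(1))
m=(sub<45).astype(np.uint8); yy,xx=np.nonzero(m); k=np.hypot(xx-u,yy-v)>r+2; pts=np.c_[xx[k]+x0,yy[k]+y0]
H=p2w(c,pts,26); d=H[:,:2]-cup[0,:2]; dist=np.hypot(*d.T); print("handle n",len(H),"dist",dist.min().round(),dist.max().round(),"mean",H.mean(0).round(1),"dir deg",np.degrees(np.arctan2(*d.mean(0)[::-1])).round(1))
im=s["image"][:,:,::-1].copy()
for P in(Pc,Pd,Pt,Pu,Ps,cup[:1],H.mean(0)[None]):
    for p in w2p(s,P): cv2.circle(im,tuple(int(round(a)) for a in p),2,(0,0,255),-1)
cv2.imwrite("pics/side_ov.png",im[120:480,200:420].repeat(1,0)); cv2.imwrite("pics/side_ov.png",cv2.resize(im[130:480,200:420],None,fx=1.7,fy=1.7))
E
python3 fit.py
```

```text
chute [602.   97.7] deg 83.14 res px [ 0.5  0.3  0.2 -0.5 -0.8 -0.4 -1.   0.6  0.5  0.2  0.7 -0.2]
dock [ 490.7 -358.2] deg 86.69 res px [-0.2 -0.5  0.2 -0.8  0.2  1.  -0.2  0.3]
dock-flip [ 491.6 -357.6] deg -92.04 res px [ 63.1   2.1 -66.1  -4.2 -64.8  -2.7  66.8   3.3]
tray_mid [ 491.1 -356.6] deg 86.94 res px [ 0.6  0.4 -0.6  0.4  0.  -0.4  0.  -0.4]
tray_low [ 402.3 -350.1] deg 86.48 res px [ 0.6  0.6 -0.8  0.4 -0.3 -0.5  0.4 -0.5]
stand [458.1 127.8] deg 86.67 res px [-0.2 -0.5  0.3 -0.3  0.1  0.3 -0.2  0.5]
circ [[[114.5 120.5  84.8]]]
cup [556.6 -21.9  34. ] r 54.8
handle n 112 dist 61.0 130.0 mean [492.4 -92.7  26. ] dir deg -132.2
```

View pics/side_ov.png

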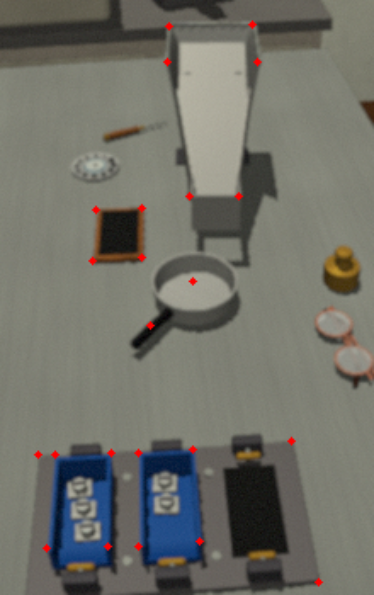

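The projected fits land on the real edges in the side view, within about 2 px. The results are plausible:
- **Chute:** (602,98), heading 83°.
- **Cup:** (557,−22), handle direction −132°, with handle distances 61–130 mm as specified.
- **Trays and stand:** all lie along about 86.7°.

Next I go to the cup handle.

```bash
python3 -m handwheel '[[[30,-51,-9,0,0,-10,-0.3],[30,-51,-9,0,0,-10,-0.3],[30,-51,-9,0,0,-10,-0.3],[30,-51,-9,0,0,-10,-0.3],[30,-51,-9,0,0,-10,-0.3],[30,-51,-9,0,0,-10,-0.3],[30,-51,-9,0,0,-10,-0.3],[30,-51,-9,0,0,-10,-0.3]]]' 40; python3 -m handwheel '[[[31,-52,-9,0,0,-10,-0.3],[31,-52,-9,0,0,-10,-0.3],[31,-52,-9,0,0,-10,-0.3],[31,-51,-9,0,0,-9.4,-0.3],[0,0,0,0,0,0,-0.3],[0,0,0,0,0,0,-0.3]]]'; python3 -c "
from h import *
st()"
```

```text
time_s: 1.25
eef_pos: [358.8, 101.7, 167.3]
ee_rot: [0.0, 0.727, 0.686, 0.0]
force: [1.6, 1.0, 0.7]
grip_width: 0.348
grip_force: 0.0
time_s: 2.0
eef_pos: [481.6, -103.0, 131.1]
ee_rot: [-0.0, 0.915, 0.404, -0.0]
force: [0.1, 0.4, -0.2]
grip_width: 0.351
grip_force: 0.0
2.0 [ 481.6 -103.   131.1] [[0.674, 0.739, -0.001], [0.739, -0.674, 0.001], [-0.0, -0.001, -1.0]] [ 0.1  0.4 -0.2] 0.35099338977090017 0.0 [-0.45  0.36  1.74  0.    1.04  0.29]
```

```bash
python3 -m handwheel '[[[1,0,-45,0,0,0,-0.3],[0,0,-40,0,0,0,-0.3],[0,0,-24,0,0,0,-0.3],[0,0,-10,0,0,0,-0.3],[0,0,0,0,0,0,-0.3],[0,0,0,0,0,0,-1],[0,0,0,0,0,0,-1],[0,0,0,0,0,0,-1]]]' 30; python3 -m handwheel '[[[0,0,0,0,0,0,-1],[0,0,0,0,0,0,-1]]]'
python3 - <<'E'
from h import *
c=capture("top");cv2.imwrite("pics/g1.png",crop(c,290,200,400,320,5))
E
```

```text
time_s: 3.0
eef_pos: [483.5, -103.5, 13.0]
ee_rot: [0.0, 0.915, 0.404, 0.001]
force: [-0.6, 0.9, 5.4]
grip_width: 0.132
grip_force: 35.8
time_s: 3.25
eef_pos: [483.5, -103.6, 12.9]
ee_rot: [0.0, 0.915, 0.404, 0.0]
force: [-0.8, 1.3, 6.1]
grip_width: 0.134
grip_force: 36.0
```

View pics/g1.png

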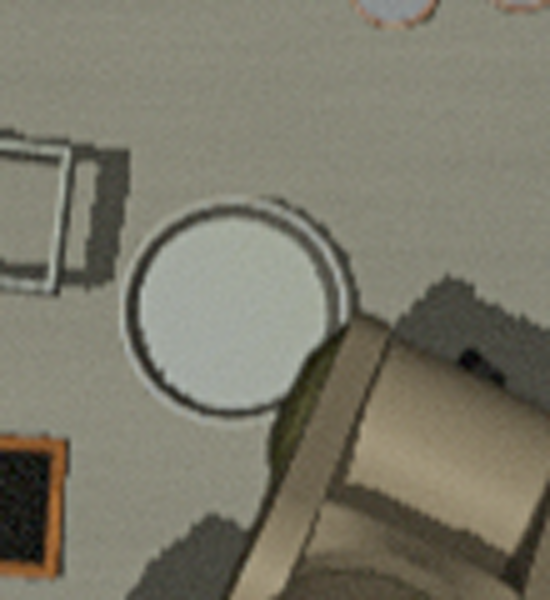

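The handle is gripped: opening 0.134 is about 11.4 mm, and the cup is still centred at about (337,262) px. Now I slide it by (45,120).

```bash
python3 -m handwheel '[[[3,8,0,0,0,0,-1],[6,16,0,0,0,0,-1],[6,16,0,0,0,0,-1],[6,16,0,0,0,0,-1],[6,16,0,0,0,0,-1],[6,16,0,0,0,0,-1],[6,16,0,0,0,0,-1],[4,10,0,0,0,0,-1]]]'; python3 -m handwheel '[[[2,5,0,0,0,0,-1],[0,1,0,0,0,0,-1],[0,0,0,0,0,0,-1]]]';python3 - <<'E'
from h import *
st()
c=capture("top");s=capture("side");cv2.imwrite("pics/g2.png",np.hstack([crop(c,270,190,370,290,4),crop(s,270,220,370,320,4)]))
E
```

```text
time_s: 4.3
eef_pos: [526.7, 10.2, 13.0]
ee_rot: [0.001, 0.915, 0.404, 0.0]
force: [-3.1, -5.9, 8.0]
grip_width: 0.13
grip_force: 36.1
time_s: 4.68
eef_pos: [528.8, 15.9, 13.1]
ee_rot: [0.001, 0.915, 0.403, 0.001]
force: [-0.8, -3.2, 6.7]
grip_width: 0.135
grip_force: 35.9
4.675 [528.8  15.9  13.1] [[0.674, 0.738, 0.002], [0.738, -0.674, -0.001], [0.001, 0.002, -1.0]] [-0.8 -3.2  6.7] 0.13486180657651178 35.94797730445862 [-0.19  0.61  1.71 -0.    0.82  0.55]
```

View pics/g2.png

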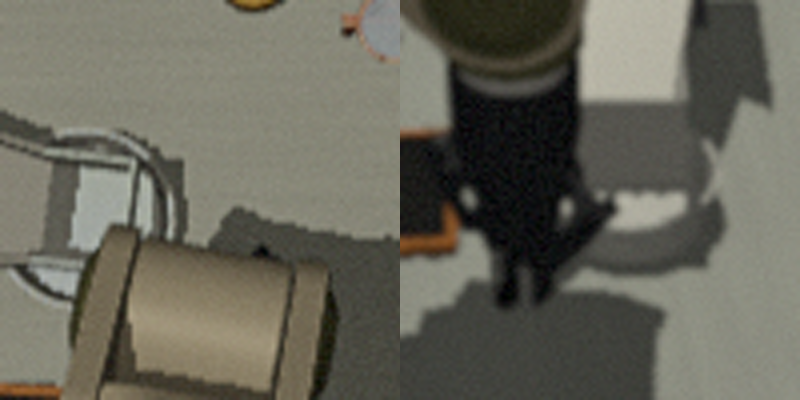

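The cup's rim now surrounds the hood opening. I release, rise, and head over the middle tray.

```bash
python3 -m handwheel '[[[0,0,0,0,0,0,-0.4],[0,0,0,0,0,0,-0.4],[0,0,0,0,0,0,-0.4],[0,0,30,0,0,0,-0.4],[0,0,60,0,0,0,-0.4],[0,0,50,0,0,0,-0.4],[-6,-55,0,0,0,6.5,-0.4],[-6,-55,0,0,0,6.5,0]]]';  python3 -m handwheel '[[[-6,-60,0,0,0,6.5,0.6],[-6,-60,0,0,0,6.5,0.9],[-6,-60,0,0,0,6.5,0.9],[-6,-60,0,0,0,6.5,0.9],[-2,-22,0,0,0,0,0.9],[0,0,0,0,0,0,0.9],[0,0,0,0,0,0,0.9]]]'
cat > cup.py <<'E'
from h import *
import sys
def cup(tag):
    c=capture("top"); x0,y0=280,210; sub=c["image"][y0:280,x0:350].mean(2)
    cv2.imwrite(f"pics/{tag}.png",crop(c,270,200,370,300,6))
cup(sys.argv[1]); st()
E
python3 cup.py cup1
```

```text
time_s: 5.78
eef_pos: [515.9, -94.4, 152.9]
ee_rot: [0.0, 0.862, 0.507, 0.0]
force: [0.1, 0.1, 0.2]
grip_width: 0.491
grip_force: 0.0
time_s: 6.65
eef_pos: [490.2, -354.5, 152.2]
ee_rot: [-0.0, 0.728, 0.686, 0.0]
force: [-0.1, 0.2, 0.3]
grip_width: 0.95
grip_force: 0.0
6.7 [ 490.3 -354.3  152.3] [[0.058, 0.998, -0.0], [0.998, -0.058, 0.0], [0.0, -0.0, -1.0]] [-0.4  0.5 -1. ] 0.9460915763409214 0.0 [-0.82  0.56  1.36  0.    1.22 -0.76]
```

View pics/cup1.png

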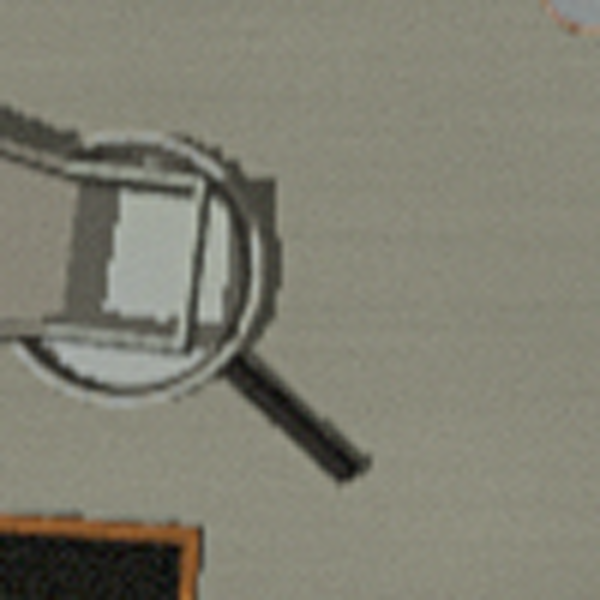

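The cup's outer rim spans v≈130–406 with its right edge at u≈265 in the crop, so its centre is about (291.2,244.7) px. I check that against the chute.

```bash
python3 -c "
from h import *
c=capture('top')
print(p2w(c,[(291.2,244.7),(314.2,244.7)],34).round(1)); print(w2p(c,[(602,97.7,34)]))
a=np.radians(86.9);print('tray turn',86.9-np.degrees(np.arctan2(.998,.058)))"
```

```text
[[601.9  95.9  34. ]
 [601.8  36.2  34. ]]
[[290.50687396 244.643516  ]]
tray turn 0.22607360749208283
```

The cup is within 2 mm of the chute origin. Next I grip the middle tray.

```bash
python3 -m handwheel '[[[0.7,-2.6,-30,0,0,0.2,0.75],[0,0,-35,0,0,0,0.75],[0,0,-30,0,0,0,0.75],[0,0,-20,0,0,0,0.75],[0,0,-12,0,0,0,0.75],[0,0,-8,0,0,0,0.75],[0,0,0,0,0,0,0.75]]]' 70; python3 -m handwheel '[[[0,0,0,0,0,0,0],[0,0,0,0,0,0,0],[0,0,0,0,0,0,0],[0,0,0,0,0,0,0]]]'; python3 -c "
from h import *
st()"
```

```text
time_s: 7.62
eef_pos: [490.9, -357.9, 17.3]
ee_rot: [-0.0, 0.726, 0.687, -0.0]
force: [-0.5, 0.5, -0.0]
grip_width: 0.877
grip_force: 0.0
time_s: 8.12
eef_pos: [491.2, -358.5, 18.4]
ee_rot: [0.001, 0.727, 0.687, -0.0]
force: [1.4, 1.2, 6.8]
grip_width: 0.688
grip_force: 75.8
8.125 [ 491.2 -358.5   18.4] [[0.056, 0.998, 0.001], [0.998, -0.056, -0.001], [-0.001, 0.001, -1.0]] [1.4 1.2 6.8] 0.6880727125711086 75.80496311187744 [-0.82  0.73  1.45  0.    0.95 -0.77]
```

Gripped at 58.5 mm. I pull it out straight up, slowly at first.

```bash
python3 -m handwheel '[[[0,0,2,0,0,0,0],[0,0,2,0,0,0,0],[0,0,2,0,0,0,0],[0,0,3,0,0,0,0],[0,0,4,0,0,0,0],[0,0,6,0,0,0,0],[0,0,12,0,0,0,0],[0,0,22,0,0,0,0]]]'; python3 -m handwheel '[[[0,0,32,0,0,0,0],[0,0,40,0,0,0,0],[0,0,40,0,0,0,0],[0,0,40,0,0,0,0],[0,0,35,0,0,0,0],[0,0,20,0,0,0,0],[0,0,10,0,0,0,0],[0,0,0,0,0,0,0]]]'
python3 - <<'E'
from h import *
st()
c=capture("top");s=capture("side");cv2.imwrite("pics/t1.png",np.hstack([cv2.resize(c["image"][180:380,340:540,::-1],(400,400)),cv2.resize(s["image"][230:480,150:400,::-1],(400,400))]))
E
```

```text
time_s: 9.12
eef_pos: [490.6, -357.8, 71.0]
ee_rot: [-0.0, 0.727, 0.687, 0.0]
force: [0.4, 0.3, -0.8]
grip_width: 0.688
grip_force: 78.6
time_s: 10.12
eef_pos: [490.8, -358.0, 287.7]
ee_rot: [0.0, 0.727, 0.687, 0.0]
force: [0.3, -0.5, -1.0]
grip_width: 0.691
grip_force: 78.6
10.125 [ 490.8 -358.   287.7] [[0.056, 0.998, 0.001], [0.998, -0.056, -0.0], [-0.0, 0.001, -1.0]] [ 0.3 -0.5 -1. ] 0.6914848071007957 78.56261014938354 [-0.82  0.47  1.14  0.    1.53 -0.77]
```

View pics/t1.png

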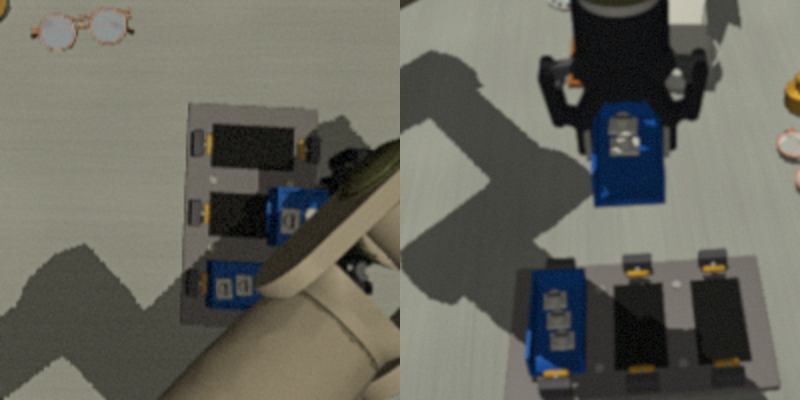

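The tray is out level with its two blocks, and its neighbour is still seated. I carry it over the hopper.

```bash
python3 -m handwheel '[[[3,15,2,0,0,0,0],[6,30,2,0,0,0,0],[9,45,0,0,0,0,0],[11,55,0,0,0,0,0],[12,58,0,0,0,0,0],[12,58,0,0,0,0,0],[12,58,0,0,0,0,0],[12,58,0,0,0,0,0]]]'; python3 -m handwheel '[[[12,58,0,0,0,0,0],[12,58,0,0,0,0,0],[12,58,0,0,0,0,0],[10,50,0,0,0,0,0],[7,35,0,0,0,0,0],[5,25,0,0,0,0,0],[2,8,0,0,0,0,0],[0,0,0,0,0,0,0]]]'
python3 - <<'E'
from h import *
st()
c=capture("top");s=capture("side");cv2.imwrite("pics/t2.png",np.hstack([crop(c,140,170,340,310,2),crop(s,230,80,430,220,2)]))
E
```

```text
time_s: 11.22
eef_pos: [567.4, 21.8, 291.2]
ee_rot: [-0.0, 0.726, 0.687, -0.0]
force: [0.1, -0.8, -0.9]
grip_width: 0.691
grip_force: 78.6
time_s: 12.22
eef_pos: [627.5, 311.1, 291.0]
ee_rot: [-0.0, 0.726, 0.687, -0.0]
force: [-0.1, -0.7, -1.3]
grip_width: 0.687
grip_force: 78.6
12.225 [627.5 311.1 291. ] [[0.055, 0.998, -0.001], [0.998, -0.055, -0.0], [-0.0, -0.001, -1.0]] [-0.1 -0.7 -1.3] 0.6873979248596037 78.56151938438416 [ 0.29  0.73  0.72 -0.    1.69  0.35]
```

View pics/t2.png

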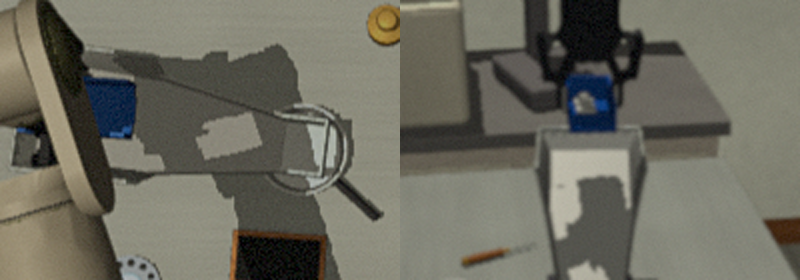

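The tray is over the hopper and the cup is still centred at about (292,244) px. I tip it, bringing the lip over the mouth.

```bash
python3 -m handwheel '[[[1,12,0,5,-0.3,0,0],[2,12,-5,7,-0.4,0,0],[2,12,-8,7,-0.4,0,0],[1,10,-8,5,-0.3,0,0],[0,0,-8,3,-0.2,0,0],[0,0,0,2,-0.1,0,0],[0,0,0,2,-0.1,0,0],[0,0,0,2,-0.1,0,0]]]'; python3 -m handwheel '[[[0,0,0,2,-0.1,0,0],[0,0,0,2,-0.1,0,0],[0,0,0,2,-0.1,0,0],[0,0,0,2,-0.1,0,0],[0,0,0,1,-0.1,0,0],[0,0,0,0,0,0,0],[0,0,0,0,0,0,0],[0,0,0,0,0,0,0]]]'
python3 - <<'E'
from h import *
st()
c=capture("top");s=capture("side");cv2.imwrite("pics/t3.png",np.hstack([crop(c,140,170,340,310,2),crop(s,250,100,390,300,2)[:280]]))
cv2.imwrite("pics/t3.png",np.hstack([crop(c,200,190,330,290,3),crop(s,270,120,400,220,3)]))
E
```

```text
time_s: 13.32
eef_pos: [633.9, 356.4, 263.2]
ee_rot: [-0.195, 0.697, 0.658, 0.208]
force: [-0.2, -0.4, -1.6]
grip_width: 0.691
grip_force: 78.5
time_s: 14.32
eef_pos: [633.8, 357.1, 262.5]
ee_rot: [-0.246, 0.678, 0.641, 0.261]
force: [0.4, 0.4, -1.5]
grip_width: 0.69
grip_force: 78.4
14.325 [633.8 357.1 262.5] [[0.041, 0.998, 0.038], [0.741, -0.056, 0.669], [0.67, 0.001, -0.742]] [ 0.4  0.4 -1.5] 0.6895781131441084 78.44443917274475 [0.12 0.63 1.12 0.75 1.32 0.01]
```

View pics/t3.png

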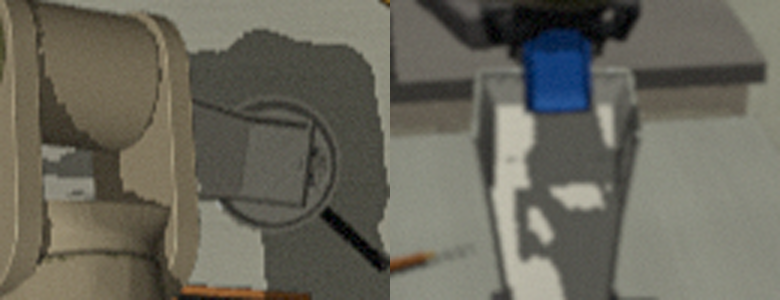

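The tray's inside shows plain blue, so it is empty, and the cup is unmoved. I level it and carry it to the stand.

```bash
python3 -m handwheel '[[[0,0,10,-6,0.3,0,0],[0,-10,12,-9,0.5,0,0],[0,-14,12,-9,0.5,0,0],[-4,-14,5,-9,0.5,0,0],[-4,-8,0,-6,0.3,0,0],[0,0,0,-3,0.1,0,0],[0,0,0,0,0,0,0]]]'; python3 -m handwheel '[[[-10,-10,0,0,0,0,0],[-30,-30,0,0,0,0,0],[-42,-42,0,0,0,0,0],[-42,-42,0,0,0,0,0],[-30,-35,0,0,0,0,0],[-13,-20,0,0,0,0,0],[0,-5,0,0,0,0,0],[0,0,0,0,0,0,0]]]'; python3 -c "
from h import *
st()"
```

```text
time_s: 15.3
eef_pos: [625.6, 311.8, 301.0]
ee_rot: [0.001, 0.726, 0.688, 0.001]
force: [0.1, 0.5, -1.3]
grip_width: 0.691
grip_force: 78.4
time_s: 16.3
eef_pos: [459.2, 127.0, 301.4]
ee_rot: [0.001, 0.727, 0.687, 0.002]
force: [-0.2, 0.4, -0.7]
grip_width: 0.694
grip_force: 78.4
16.3 [459.2 127.  301.4] [[0.056, 0.998, 0.004], [0.998, -0.056, 0.001], [0.001, 0.004, -1.0]] [-0.2  0.4 -0.7] 0.6938270741352787 78.43276262283325 [0.02 0.16 1.53 0.   1.45 0.08]
```

```bash
python3 -m handwheel '[[[-1,0,-40,0,-0.2,0,0],[0,0,-55,0,0,0,0],[0,0,-55,0,0,0,0],[0,0,-50,0,0,0,0],[0,0,-35,0,0,0,0],[0,0,-22,0,0,0,0],[0,0,-14,0,0,0,0],[0,0,-4,0,0,0,0]]]'; python3 -m handwheel '[[[0,0,-2,0,0,0,0],[0,0,-2,0,0,0,0],[0,0,0,0,0,0,0]]]'; python3 -c "
from h import *
st()"
```

```text
time_s: 17.3
eef_pos: [457.9, 127.3, 25.7]
ee_rot: [0.002, 0.726, 0.687, 0.002]
force: [1.2, -0.6, 0.0]
grip_width: 0.692
grip_force: 78.4
time_s: 17.68
eef_pos: [457.9, 127.0, 22.6]
ee_rot: [0.003, 0.726, 0.687, 0.003]
force: [-0.4, -0.2, -1.1]
grip_width: 0.69
grip_force: 78.4
17.675 [457.9 127.   22.6] [[0.055, 0.998, 0.007], [0.998, -0.055, 0.0], [0.0, 0.007, -1.0]] [-0.4 -0.2 -1.1] 0.6896006798353175 78.43205094337463 [ 0.02  0.51  1.87 -0.    0.75  0.08]
```

```bash
python3 -m handwheel '[[[0,0,-1.2,0,-0.4,0,0],[0,0,-0.8,0,0,0,0],[0,0,0,0,0,0,0]]]'; python3 -m handwheel '[[[0,0,-0.8,0,0,0,0],[0,0,0,0,0,0,0]]]'
```

```text
time_s: 18.05
eef_pos: [457.8, 127.0, 20.7]
ee_rot: [0.005, 0.726, 0.687, 0.005]
force: [-2.1, 0.3, 5.7]
grip_width: 0.691
grip_force: 79.2
time_s: 18.3
eef_pos: [457.8, 127.0, 20.7]
ee_rot: [0.005, 0.726, 0.687, 0.005]
force: [-4.8, -0.2, 16.9]
grip_width: 0.693
grip_force: 80.6
```

Contact is made. I release, rise, and travel to the second tray.

```bash
python3 -m handwheel '[[[0,0,0.8,0,0.4,0,0],[0,0,0,0,0,0,0.7],[0,0,0,0,0,0,0.7],[0,0,0,0,0,0,0.7],[0,0,15,0,0.5,0,0.7],[0,0,50,0,0,0,0.7],[0,0,55,0,0,0,0.7],[0,0,40,0,0,0,0.7]]]';  python3 -m handwheel '[[[-5,-40,0,0,0,0,0.75],[-7,-60,0,0,0,0,0.75],[-7,-60,0,0,0,0,0.75],[-7,-60,0,0,0,0,0.75],[-7,-60,0,0,0,0,0.75],[-7,-60,0,0,0,0,0.75],[-7,-60,0,0,0,0,0.75],[-7,-60,0,0,0,0,0.75]]]'; python3 -m handwheel '[[[-2,-19,0,0,0,0,0.75],[0,0,0,0,0,0,0.75]]]';python3 - <<'E'
from h import *
st()
c=capture("top");s=capture("side");cv2.imwrite("pics/t4.png",np.hstack([crop(c,240,210,340,330,5)[:,:450],crop(s,240,210,350,330,5)[:,:350]]))
cv2.imwrite("pics/t4.png",np.hstack([crop(c,245,215,325,330,5),crop(s,250,225,330,340,5)]))
E
```

```text
time_s: 19.3
eef_pos: [457.9, 127.0, 182.6]
ee_rot: [-0.0, 0.726, 0.687, 0.0]
force: [0.7, -0.7, -0.2]
grip_width: 0.849
grip_force: 0.0
time_s: 20.3
eef_pos: [403.2, -335.0, 180.3]
ee_rot: [-0.001, 0.726, 0.687, -0.001]
force: [1.1, 0.3, 0.8]
grip_width: 0.879
grip_force: 0.0
time_s: 20.55
eef_pos: [401.5, -352.3, 179.9]
ee_rot: [-0.001, 0.727, 0.687, -0.001]
force: [-0.1, 0.4, 0.5]
grip_width: 0.876
grip_force: 0.0
20.55 [ 401.5 -352.3  179.9] [[0.056, 0.998, -0.002], [0.998, -0.056, 0.001], [0.001, -0.002, -1.0]] [-0.1  0.4  0.5] 0.8755658195517011 0.0 [-0.94  0.39  1.56 -0.    1.2  -0.88]
```

View pics/t4.png

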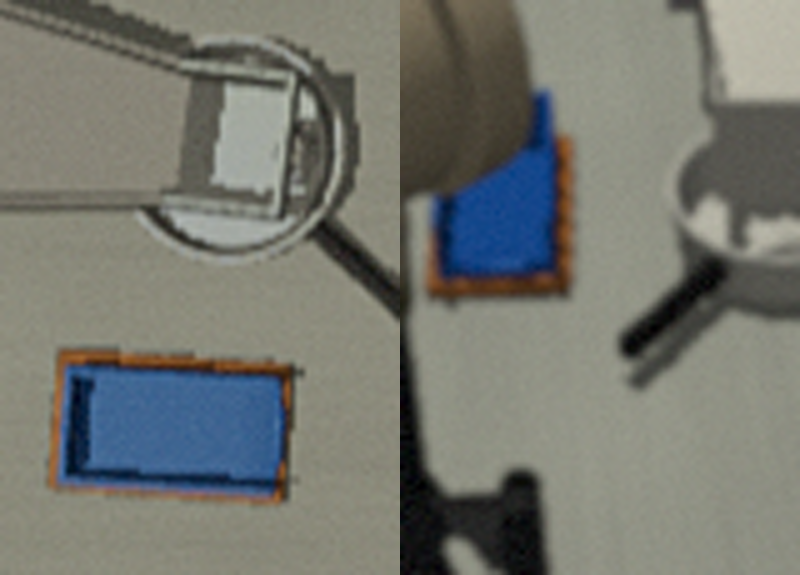

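The first tray sits empty on the stand, with its rim corners at crop (68,365), (287,375), (283,492) and (62,480). The cup is centred, with a block visible just below the spout's front edge. I check the tray's offset and descend on tray 2.

```bash
python3 - <<'E'
from h import *
c=capture("top")
f=lambda l:np.array([(245+x/5,215+y/5) for x,y in l])
print(p2w(c,[f([(68,365),(287,375),(283,492),(62,480)]).mean(0)],46),p2w(c,[f([(60,350),(297,365),(288,500),(50,488)]).mean(0)],10))
E
python3 -m handwheel '[[[0,0.3,-35,0,-0.1,0,0.75],[0,0,-45,0,0,0,0.75],[0,0,-35,0,0,0,0.75],[0,0,-25,0,0,0,0.75],[0,0,-14,0,0,0,0.75],[0,0,-8,0,0,0,0.75],[0,0,0,0,0,0,0.75]]]' 70; python3 -m handwheel '[[[0,0,0,0,0,0,0],[0,0,0,0,0,0,0],[0,0,0,0,0,0,0],[0,0,0,0,0,0,0]]]'; python3 -c "
from h import *
st()"
```

```text
[[457.98120737 122.76533407  46.        ]] [[457.90378299 126.87365523  10.        ]]
time_s: 21.58
eef_pos: [402.0, -351.6, 18.5]
ee_rot: [0.0, 0.726, 0.688, -0.0]
force: [0.2, 0.2, -0.3]
grip_width: 0.875
grip_force: 0.0
time_s: 22.08
eef_pos: [402.2, -352.3, 19.4]
ee_rot: [0.001, 0.726, 0.687, -0.0]
force: [0.5, 1.5, 6.8]
grip_width: 0.69
grip_force: 75.9
22.075 [ 402.2 -352.3   19.4] [[0.055, 0.998, 0.001], [0.998, -0.055, -0.002], [-0.002, 0.001, -1.0]] [0.5 1.5 6.8] 0.6898038662395852 75.88220715522766 [-0.94  0.61  1.69 -0.    0.84 -0.88]
```

```bash
cat > blue.py <<'E'
from h import *
def blue(c,x0,y0,x1,y1,s=8):
    im=cv2.resize(c["image"][y0:y1,x0:x1],None,fx=s,fy=s,interpolation=cv2.INTER_CUBIC).astype(int)
    m=((im[:,:,2]-im[:,:,0])>30).astype(np.uint8)
    k=max(cv2.findContours(m,cv2.RETR_EXTERNAL,cv2.CHAIN_APPROX_NONE)[0],key=cv2.contourArea)
    r=cv2.minAreaRect(k); b=(cv2.boxPoints(r)+.5)/s-.5+[x0,y0]
    return b
if __name__=="__main__":
    import sys; z=float(sys.argv[1])
    c=capture("top"); b=blue(c,245,275,320,325); W=p2w(c,b,z)[:,:2]
    print("box",W.round(1).tolist(),"centre",W.mean(0).round(1),"sides",np.linalg.norm(W[1]-W[0]).round(1),np.linalg.norm(W[2]-W[1]).round(1))
    for o in(-5,0,5): 
        e=np.array([.058,.998]);n=np.array([-.998,.058]);Q=[[*(np.array([458.1,127.8])+e*(o+sx*55)+n*sy*30),z] for sx,sy in((1,1),(1,-1),(-1,-1),(-1,1))]
        print(o,w2p(c,Q).round(1).tolist())
    print(b.round(1).tolist())
E
python3 blue.py 46
```

```text
box [[431.0, 183.4], [491.8, 180.6], [485.2, 66.6], [424.6, 69.9]] centre [458.2 125.1] sides 60.8 114.2
-5 [[257.7, 311.2], [259.3, 287.6], [302.2, 290.2], [300.8, 313.8]]
0 [[255.7, 311.1], [257.4, 287.5], [300.3, 290.0], [298.8, 313.7]]
5 [[253.8, 311.0], [255.4, 287.4], [298.3, 289.9], [296.8, 313.6]]
[[256.1, 311.2], [257.5, 287.3], [302.1, 289.9], [300.7, 313.8]]
```

Tray 1 is within about 2 mm of the stand centre. I lift tray 2.

```bash
python3 -m handwheel '[[[0,0,2,0,0,0,0],[0,0,2,0,0,0,0],[0,0,2,0,0,0,0],[0,0,3,0,0,0,0],[0,0,4,0,0,0,0],[0,0,6,0,0,0,0],[0,0,12,0,0,0,0],[0,0,22,0,0,0,0]]]'; python3 -m handwheel '[[[0,0,32,0,0,0,0],[0,0,40,0,0,0,0],[0,0,40,0,0,0,0],[0,0,40,0,0,0,0],[0,0,35,0,0,0,0],[0,0,20,0,0,0,0],[0,0,11,0,0,0,0],[0,0,0,0,0,0,0]]]'; python3 -c "
from h import *
st()"
```

```text
time_s: 23.12
eef_pos: [401.6, -351.5, 72.0]
ee_rot: [-0.0, 0.726, 0.687, -0.0]
force: [0.0, -1.2, -0.3]
grip_width: 0.693
grip_force: 78.7
time_s: 24.12
eef_pos: [401.8, -351.7, 289.7]
ee_rot: [0.0, 0.726, 0.687, -0.0]
force: [-0.5, 0.3, -2.7]
grip_width: 0.693
grip_force: 78.7
24.125 [ 401.8 -351.7  289.7] [[0.055, 0.998, 0.0], [0.998, -0.055, -0.001], [-0.001, 0.0, -1.0]] [-0.5  0.3 -2.7] 0.6933092399154828 78.68549108505249 [-0.94  0.3   1.38 -0.    1.46 -0.88]
```

```bash
python3 -m handwheel '[[[5,15,2,0,0,0,0],[10,30,0,0,0,0,0],[15,45,0,0,0,0,0],[19,55,0,0,0,0,0],[19.5,57,0,0,0,0,0],[19.5,57,0,0,0,0,0],[19.5,57,0,0,0,0,0],[19.5,57,0,0,0,0,0]]]'; python3 -m handwheel '[[[19.5,57,0,0,0,0,0],[19.5,57,0,0,0,0,0],[19,55,0,0,0,0,0],[16,48,0,0,0,0,0],[12,35,0,0,0,0,0],[9,25,0,0,0,0,0],[4,12,0,0,0,0,0],[0,0,0,0,0,0,0]]]'
cat > hand.py <<'E'
from h import *
st(); c=capture("top"); g=cv2.cvtColor(c["image"],cv2.COLOR_RGB2GRAY)[215:320,295:400]
n,l,s,m=cv2.connectedComponentsWithStats((g<45).astype(np.uint8))
for i in range(1,n):
    if s[i,4]>25:
        p=np.argwhere(l==i)[:,::-1]+[295,215.]; W=p2w(c,p,26); q=W[:,:2]; ev=np.linalg.svd(q-q.mean(0))[2][0]; ev*=np.sign(ev[1])
        print(s[i],q.mean(0).round(1),"axis",ev.round(2),"cup est",(q.mean(0)+96*ev).round(1))
E
python3 hand.py
```

```text
time_s: 25.12
eef_pos: [528.5, 24.2, 290.8]
ee_rot: [-0.001, 0.726, 0.688, -0.0]
force: [0.9, -0.7, -1.9]
grip_width: 0.691
grip_force: 78.7
time_s: 26.12
eef_pos: [627.0, 311.6, 290.0]
ee_rot: [-0.001, 0.726, 0.688, -0.001]
force: [0.4, -1.0, -1.3]
grip_width: 0.694
grip_force: 78.7
26.125 [627.  311.6 290. ] [[0.053, 0.999, -0.002], [0.999, -0.053, -0.0], [-0.001, -0.002, -1.0]] [ 0.4 -1.  -1.3] 0.6935552325003922 78.68403553962708 [0.29 0.73 0.73 0.   1.69 0.35]
[13 44 22 21 80] [539.1  25.4] axis [0.69 0.73] cup est [605.2  95. ]
[  0  74   8  25 147] [456.6  78.7] axis [-1.  0.] cup est [360.6  78.8]
```

The handle has not moved, so the cup is still centred. I pour tray 2.

```bash
python3 -m handwheel '[[[1,12,0,5,-0.3,0,0],[2,12,-5,7,-0.4,0,0],[2,12,-8,7,-0.4,0,0],[1,10,-8,5,-0.3,0,0],[0,0,-7,3,-0.2,0,0],[0,0,0,2,-0.1,0,0],[0,0,0,2,-0.1,0,0],[0,0,0,2,-0.1,0,0]]]'; python3 -m handwheel '[[[0,0,0,2,-0.1,0,0],[0,0,0,2,-0.1,0,0],[0,0,0,2,-0.1,0,0],[0,0,0,2,-0.1,0,0],[0,0,0,2,-0.1,0,0],[0,0,0,0,0,0,0],[0,0,0,0,0,0,0],[0,0,0,0,0,0,0]]]'
python3 - <<'E'
from h import *
st()
c=capture("top");s=capture("side");cv2.imwrite("pics/t5.png",np.hstack([crop(c,245,200,345,300,4),crop(s,270,120,370,220,4)]))
p=s["image"][130:160,310:336]; print((p[:,:,2].astype(int)-p[:,:,0]>25).astype(int).sum(), s["image"][136:154:3,314:332:3].tolist())
E
```

```text
time_s: 27.18
eef_pos: [633.7, 356.0, 264.0]
ee_rot: [-0.195, 0.696, 0.659, 0.208]
force: [-0.2, 0.0, -1.6]
grip_width: 0.689
grip_force: 78.6
time_s: 28.18
eef_pos: [633.7, 356.4, 263.6]
ee_rot: [-0.252, 0.676, 0.639, 0.267]
force: [-0.2, 0.0, -1.2]
grip_width: 0.689
grip_force: 78.6
28.175 [633.7 356.4 263.6] [[0.04, 0.998, 0.038], [0.73, -0.055, 0.682], [0.683, 0.001, -0.731]] [-0.2  0.  -1.2] 0.6889394160899618 78.59832286834717 [ 0.11  0.63  1.13  0.77  1.32 -0.01]
563 [[[26, 34, 59], [0, 33, 74], [7, 35, 75], [1, 31, 71], [18, 39, 75], [10, 37, 77]], [[24, 31, 59], [7, 47, 96], [14, 60, 115], [22, 57, 109], [7, 56, 114], [12, 57, 115]], [[54, 60, 74], [14, 45, 89], [24, 61, 119], [19, 61, 121], [9, 56, 117], [26, 63, 120]], [[50, 55, 68], [9, 39, 82], [15, 56, 116], [17, 59, 119], [20, 61, 120], [12, 60, 116]], [[78, 79, 81], [6, 40, 83], [24, 60, 119], [15, 59, 116], [24, 63, 120], [19, 61, 117]], [[82, 83, 81], [9, 42, 84], [23, 67, 122], [14, 63, 122], [29, 67, 126], [21, 63, 123]]]
```

View pics/t5.png

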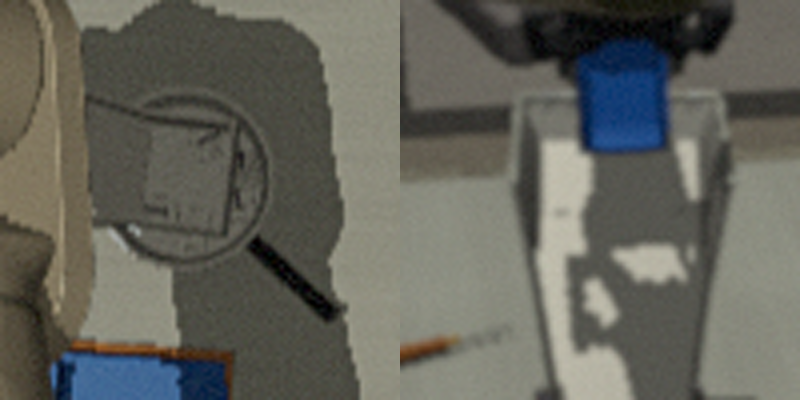

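The tray is empty, with blocks visible in the cup beneath the spout and none on the chute. I level it and carry it to the stand.

```bash
python3 -m handwheel '[[[0,0,10,-6,0.3,0,0],[0,-10,12,-9,0.5,0,0],[0,-14,12,-9,0.5,0,0],[-4,-14,5,-9,0.5,0,0],[-4,-8,0,-7,0.4,0,0],[0,0,0,-3,0.2,0,0],[0,0,0,0,0,0,0]]]'; python3 -m handwheel '[[[-10,-10,0,0,0,0,0],[-30,-30,0,0,0,0,0],[-42,-42,0,0,0,0,0],[-42,-42,0,0,0,0,0],[-30,-35,0,0,0,0,0],[-13,-20,0,0,0,0,0],[0,-4,0,0,0,0,0],[0,0,0,0,0,0,0]]]'; python3 hand.py
```

```text
time_s: 29.15
eef_pos: [625.6, 311.1, 302.0]
ee_rot: [-0.0, 0.726, 0.688, 0.0]
force: [0.0, -0.3, -1.5]
grip_width: 0.694
grip_force: 78.6
time_s: 30.15
eef_pos: [459.2, 127.4, 302.4]
ee_rot: [-0.0, 0.727, 0.687, 0.0]
force: [-0.7, 0.2, -1.8]
grip_width: 0.693
grip_force: 78.6
30.15 [459.2 127.4 302.4] [[0.056, 0.998, 0.0], [0.998, -0.056, 0.001], [0.001, 0.0, -1.0]] [-0.7  0.2 -1.8] 0.6925809474725323 78.6115300655365 [0.02 0.16 1.52 0.   1.45 0.08]
[ 12  44  23  22 127] [537.8  26.8] axis [0.68 0.74] cup est [602.8  97.5]
[ 0 73  8 11 66] [475.1  78.4] axis [0.99 0.13] cup est [570.3  90.6]
```

Level and on target; the cup is estimated at (602.8,97.5). I lower the tray onto the first one.

```bash
python3 -m handwheel '[[[-1,0.8,-40,0,0,0,0],[0,0,-55,0,0,0,0],[0,0,-50,0,0,0,0],[0,0,-40,0,0,0,0],[0,0,-28,0,0,0,0],[0,0,-16,0,0,0,0],[0,0,-9,0,0,0,0],[0,0,0,0,0,0,0]]]'; python3 -m handwheel '[[[0,0,-2,0,0,0,0],[0,0,-2,0,0,0,0],[0,0,0,0,0,0,0]]]'; python3 -m handwheel '[[[0,0,-1.5,0,0,0,0],[0,0,0,0,0,0,0]]]'
```

```text
time_s: 31.2
eef_pos: [457.8, 128.4, 64.0]
ee_rot: [-0.0, 0.726, 0.687, -0.0]
force: [-0.0, 0.2, -0.9]
grip_width: 0.696
grip_force: 78.6
time_s: 31.58
eef_pos: [457.8, 128.1, 60.4]
ee_rot: [0.0, 0.726, 0.687, 0.0]
force: [-0.1, 0.6, -1.0]
grip_width: 0.693
grip_force: 78.6
time_s: 31.82
eef_pos: [457.7, 128.0, 58.7]
ee_rot: [-0.0, 0.726, 0.687, -0.0]
force: [0.2, 0.2, -0.5]
grip_width: 0.692
grip_force: 78.6
```

```bash
python3 -m handwheel '[[[0,0,-1,0,0,0,0],[0,0,0,0,0,0,0]]]'; python3 -m handwheel '[[[0,0,-0.8,0,0,0,0],[0,0,0,0,0,0,0]]]'
```

```text
time_s: 32.08
eef_pos: [457.7, 128.1, 57.8]
ee_rot: [-0.0, 0.726, 0.687, -0.0]
force: [-0.5, 0.3, -1.3]
grip_width: 0.687
grip_force: 78.6
time_s: 32.33
eef_pos: [457.8, 128.1, 57.4]
ee_rot: [0.0, 0.726, 0.687, 0.0]
force: [-3.3, -0.4, 5.5]
grip_width: 0.689
grip_force: 79.5
```

Contact is at the expected 57.4. I release and retreat straight up, then clear to the side.

```bash
python3 -m handwheel '[[[0,0,0.3,0,0,0,0],[0,0,0,0,0,0,0.7],[0,0,0,0,0,0,0.7],[0,0,0,0,0,0,0.7],[0,0,10,0,0,0,0.7],[0,0,40,0,0,0,0.7],[0,0,55,0,0,0,0.7],[0,0,50,0,0,0,0.7]]]'; python3 -m handwheel '[[[0,-45,0,0,0,0,0.7],[-10,-60,0,0,0,0,0.7],[-10,-60,0,0,0,0,0.7],[-10,-60,0,0,0,0,0.7],[-10,-60,0,0,0,0,0.7],[-10,-60,0,0,0,0,0.7],[0,0,0,0,0,0,0.7],[0,0,0,0,0,0,0.7]]]'; python3 blue.py 82; python3 hand.py
python3 - <<'E'
from h import *
c=capture("top");s=capture("side");cv2.imwrite("pics/t6.png",np.hstack([crop(c,245,215,325,330,5),crop(s,250,225,330,340,5)]))
E
```

```text
time_s: 33.33
eef_pos: [457.6, 128.1, 214.9]
ee_rot: [0.0, 0.726, 0.687, 0.0]
force: [-0.0, 0.1, 0.0]
grip_width: 0.852
grip_force: 0.0
time_s: 34.33
eef_pos: [407.7, -216.5, 212.6]
ee_rot: [-0.0, 0.726, 0.687, 0.0]
force: [-0.6, 0.3, -0.9]
grip_width: 0.851
grip_force: 0.0
box [[430.1, 184.0], [492.1, 180.9], [485.3, 65.5], [423.4, 69.0]] centre [457.7 124.8] sides 62.1 115.6
-5 [[255.7, 312.0], [257.3, 287.7], [301.5, 290.4], [300.0, 314.7]]
0 [[253.6, 311.9], [255.3, 287.6], [299.5, 290.2], [297.9, 314.6]]
5 [[251.6, 311.8], [253.3, 287.5], [297.5, 290.1], [295.9, 314.4]]
[[253.8, 312.4], [255.3, 287.3], [301.8, 290.1], [300.2, 315.2]]
34.375 [ 407.9 -216.   212.6] [[0.054, 0.999, 0.0], [0.999, -0.054, 0.0], [0.0, 0.0, -1.0]] [-0.2 -0.4  0.3] 0.8476763818670999 0.0 [-0.74  0.2   1.72  0.    1.22 -0.69]
[12 44 23 21 97] [537.9  25. ] axis [0.68 0.73] cup est [603.3  95.3]
[ 0 79  8 20 31] [447.9  71.8] axis [-0.98  0.18] cup est [353.4  89. ]
```

View pics/t6.png

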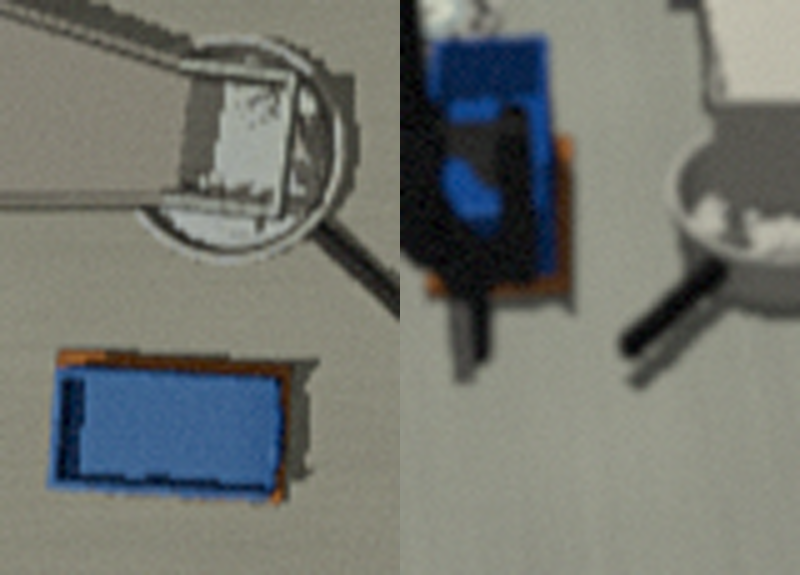

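The trays are stacked square and empty, and the +x end matches a 0 mm offset. The cup is still centred, with blocks lying in it. Before handing in, I compare with the first frame for stray blocks on the chute or counter, and for moved bystanders.

```bash
python3 - <<'E'
from h import *
c=capture("top"); a=cv2.imread("pics/top0.png").astype(int); b=c["image"][:,:,::-1].astype(int)
m=(cv2.blur(np.abs(a-b).max(2).astype(np.uint8),(3,3))>22).astype(np.uint8)
n,l,s,ce=cv2.connectedComponentsWithStats(m)
for i in range(1,n):
    if s[i,4]>8: print(s[i],ce[i].round())
E
python3 hand.py | tail -2
```

```text
[283 222  28  33 198] [302. 234.]
[282 232  20  23 374] [292. 243.]
[ 273  237  104   62 2338] [333. 263.]
[  131   274   370   206 30165] [341. 397.]
[ 254  284   55   32 1523] [280. 300.]
[300 448   9   9  35] [303. 453.]
[   3  457  108   23 1221] [ 57. 472.]
34.575 [ 408.1 -216.   212.5] [[0.053, 0.999, 0.0], [0.999, -0.053, -0.0], [-0.0, 0.0, -1.0]] [ 0.4 -0.7  0.3] 0.8485500019808419 0.0 [-0.74  0.2   1.72 -0.    1.22 -0.69]
[ 13  44  22  21 100] [539.6  26.8] axis [0.68 0.74] cup est [604.6  97.5]
```

```bash
python3 -c "
from rig import *
print(finish_job())"
```

```text
the job is handed in; nothing more can be done
None
```

Job handed in at about 35 s with no verdict returned: the cup is within about 3 mm of the spout's middle, both loaded trays were emptied over the hopper and stacked on the stand (third bay empty, no tray_c), and no stray blocks showed, though I could not count all five in the cup.

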